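Slide the battery box back into its bay

ROBOT

A 6-joint arm with a two-finger parallel gripper is mounted at the origin on a cart in front of the work surface, level with it; the furniture and walls round the work are solid. World frame = base frame: x ahead of the robot, y to its left, z up, the work surface at z = 0. Lengths are in m, angles in rad, forces in N, time in s.
With the tool pointing down it reaches from about 0.425 to 0.925 m from the base axis. Payload 12.5 kg.
Tool frame: the origin (TCP) lies between the finger pads; the fingertips stand 11 mm ahead of it and the grasp point (between the pads) lies 8 mm behind it; z points along the fingers, y is the line along which they close (so a half turn about z gives the same grasp; the last joint's range is limited). The gripper opens to 85 mm and grips with 20 to 120 N. Pads are 22 mm wide; open, the fingers measure 114 mm over their backs; the gripper's body (76 mm by 85 mm) begins 54 mm behind the grasp point. The pads swing forward as they close: fully open they stand 13 mm farther back than shut.
Start: joints at [1.146, 0.491, 1.559, -0, 1.092, -0.106], TCP at [0.196, 0.594, 0.242] pointing down, gripper open.
Joint ranges: [-3.1, 3.1], [-0.84, 2.19], [0.05, 2.79], [-1.13, 4.28], [0.06, 2.93], [-2.69, 2.69]. Speed limits (rad/s): [2.22, 2.22, 2.79, 3.14, 3.14, 3.14].

INTERFACE

Orientations are given as a unit quaternion [x, y, z, w].
In Python, from workcell import read_state, snapshot, calibration, hand_in gives the robot as it stands.
- The arm moves only by the shell command python3 -m jog 'ROWS' [FORCE]. ROWS is JSON, a list that holds one entry, the list of rows, each a list of 5 numbers: the opening, from 0 (shut) to 1 (fully open), then the shift along the tool's x, y, z in m, then the turn about the tool's z in degrees. A call has exactly 8 rows; each row shifts and turns the commanded pose from where the row before left it, along the tool's axes as they then stand; what a row does not reach is not made up. A row lasts 1/12 s, in which the tool goes at most 41.7 mm and 7.16 degrees, less where a joint would pass 70% of its speed; a pose out of reach is approached as far as the arm can. A call with a gripper value outside its range is refused whole. The fingers move at their own pace and stop on an object; FORCE is the grip in N (left out, the last holds). Time passes only in rows, so rows that do not move let the fingers close, or fill a call up. It gives the time, the measured TCP pose, the force, the opening and the grip force at its end, in the units of the state.
- read_state(): the state, without advancing time (a new reading comes with each control period).
- snapshot(name): name is "scene" or "top" or "wrist"; returns the picture (384x512x3 uint8, blue, green, red); there is no depth.
- calibration(name): a dict with "intrinsics" (3x3 intrinsics, pixels), "R" (3x3) and "t" (3): a world point X has camera coordinates R X + t. Camera axes: x right, y down, z forward; pixel columns grow to the right and rows downward; lengths in m; the calibration is good to about 2 mm. A picture is of the moment at which its call begins: read the wrist's pose just before it. calibration takes no time and is no camera call; for the wrist camera it gives the pose at the moment of the call.
- hand_in(): hands the job in; it is judged then, once.
The state is a dict: "clock": time; "qpos": joint angles; "joint_velocities": joint speeds; "joint_efforts": joint torques, N m; "eef_pos": TCP position; "orientation": TCP orientation; "force": force on the tool from outside, world axes, zero at the start; "moment": the same for the moment, N m; "grip_width": opening from 0.0 (shut) to 1.0 (fully open); "gripper_force": force on a finger pad.
Only numpy, scipy, OpenCV 4.12 (cv2) and the standard library are available. Lean on these libraries where they do the work, as an engineer would, in place of code of your own. Each camera call takes 0.05 s, during which the arm holds its last target. There are 200 camera calls.

TASK

Push the tall, heavy battery box back over the worktop into its low metal parking bay, until it stands squarely and flush against the bay's back stop. Push only on the wide base at its foot, never on the tall case above, so that it slides and neither tips nor leaves the worktop; do not grasp or lift it. Leave the wash bottle, beaker and flask where they stand, and end with the robot clear of everything.

Things in the scene. Friction and masses are not known exactly. Their poses are not given: they have to be found in the camera images.
- battery_box: Loose top-heavy battery box, 0.8 to 1 kg; 4 to 7 N slides it. Pushed level near the foot it slides, pushed high it tips. Foot: a solid grey base 125 (x) x 130 (y) x 36 mm high; on it a pale upright case with grey lid to 186 mm, terminals on top to 201 mm. Origin: centre of the base's underside; x points to its back (which goes against the stop, away from the robot), z up.
- base_front (a point): Middle of the base's front face (towards the robot), 18 mm above the worktop, 62.5 mm in front of the battery box's origin; axes as the battery box. The face is flat, 130 wide x 36 mm high. Here the base sticks out as a step, 40 mm past the case above it and 38 mm past the lid; at the sides it sticks out only 5 mm.
- bay: Aluminium parking bay, fixed to the worktop, 26 mm high: a back stop 222 mm wide, and two side cheeks 174 mm apart (22 mm to spare each side of the base). Origin: middle of the lower edge of the stop's front face, at worktop height; x points from the open front to the stop, z up. With the box home, its origin lies at x = -62.5 mm here and its axes are parallel to the bay's.
- bay_mouth (a point): Middle of the bay's open front, at worktop height, 80 mm in front of the stop's face; axes as the bay. The cheeks are straight and parallel to 56 mm in front of the stop, then flare outwards to about 200 mm apart here. Outside each cheek lies a 4 mm high screw flange, to 123 mm from the middle.
- wash_bottle: Bystander: white wash bottle with bent spout, 61 x 94 x 176 mm, left of the bay. Origin: centre of its underside.
- beaker: Bystander: empty glass beaker, 73 x 79 x 95 mm, right of the bay. Origin: centre of its underside.
- flask: Bystander: conical flask with stopper, 67 mm across, 126 mm high, to the right of the box. Origin: centre of its underside.
- battery_case: The pale case with its lid, fixed on the battery box's base: 80 x 116 mm, 150 mm tall. Origin: on the base's top, 36 mm above the battery box's origin; the case's middle lies 17.5 mm towards the back of it. Not to be touched.
Mind the look-alikes: they are no part of the job. Of the things that look like the battery_box, the smaller one is meant.

How it is judged:
By the outcome, as a careful person would: the job done as asked, in the order asked, and still so for the second after the job is handed in, with the robot touching nothing.
It also fails if it takes over 58 s, if anything falls off the work surface, if the arm or the gripper's body presses on something with over 40 N, if the wrist force passes 120 N, or if a joint passes its speed limit or range.

## Working session

There is one attempt and no reset: what is moved stays moved. The work goes in short steps, Python scripts to look and compute and a shell command to move; the robot and the scene stay as the last step left them, time stands still between calls to the robot, and variables do not carry over. Pictures are saved under pics/ and viewed, at most 10 in all, crops included, and the job is handed in when it is done.

```bash
mkdir -p pics; python3 - <<'E'
from workcell import *
import cv2
for n in("scene","top"):
    cv2.imwrite(f"pics/{n}0.png",snapshot(n)); c=calibration(n); print(n,c)
s=read_state();print(s['clock'],s['eef_pos'],s['orientation'])
E
```

```text
scene {'intrinsics': array([[443.59845381,   0.        , 256.53724547],
       [  0.        , 443.59845381, 186.06188477],
       [  0.        ,   0.        ,   1.        ]]), 'R': array([[ 0.87254875, -0.48852332, -0.00190655],
       [-0.36030306, -0.64088995, -0.67782135],
       [ 0.32990965,  0.59211911, -0.73522417]]), 't': array([-0.5330406 ,  0.23714739,  1.13997396])}
top {'intrinsics': array([[386.98070818,   0.        , 254.39601402],
       [  0.        , 386.98070818, 192.30020248],
       [  0.        ,   0.        ,   1.        ]]), 'R': array([[ 0.14298879, -0.9897212 , -0.00247848],
       [-0.7734126 , -0.11017459, -0.62425517],
       [ 0.61756551,  0.09117838, -0.78121658]]), 't': array([-0.09029563,  0.50991282,  0.55167288])}
0.1 [0.19580033 0.59332541 0.24179687] [ 1.58730600e-01  9.87321806e-01 -4.80684471e-04 -1.28533262e-04]
```

View pics/scene0.png

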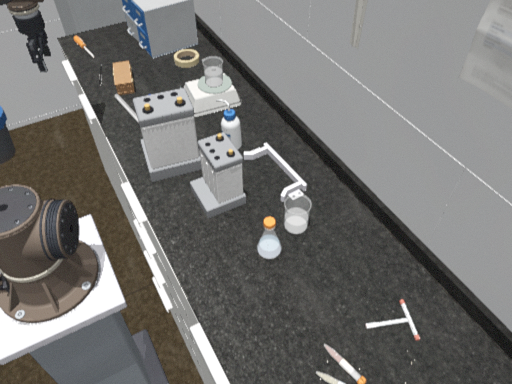

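View pics/top0.png

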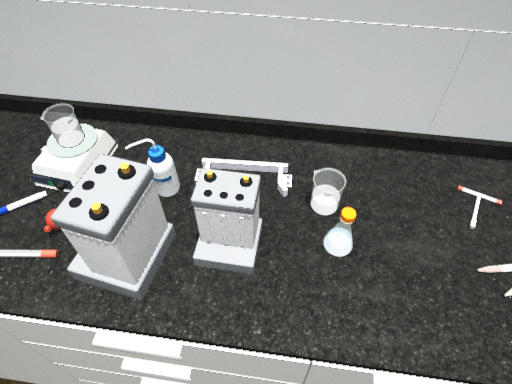

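Look-alikes in the top picture: the larger box at (120,225) and the smaller one at (228,218). The smaller is the one meant, and it stands in front of the bay at (245,175). I'll confirm this in a crop.

```bash
python3 - <<'E'
import cv2
a=cv2.imread("pics/top0.png")[145:275,180:340]
cv2.imwrite("pics/c1.png",cv2.resize(a,None,fx=4.5,fy=4.5,interpolation=cv2.INTER_CUBIC))
a=cv2.imread("pics/scene0.png")[120:250,180:320]
cv2.imwrite("pics/c2.png",cv2.resize(a,None,fx=4.5,fy=4.5,interpolation=cv2.INTER_CUBIC))
E
```

```text
(no output)
```

View pics/c1.png

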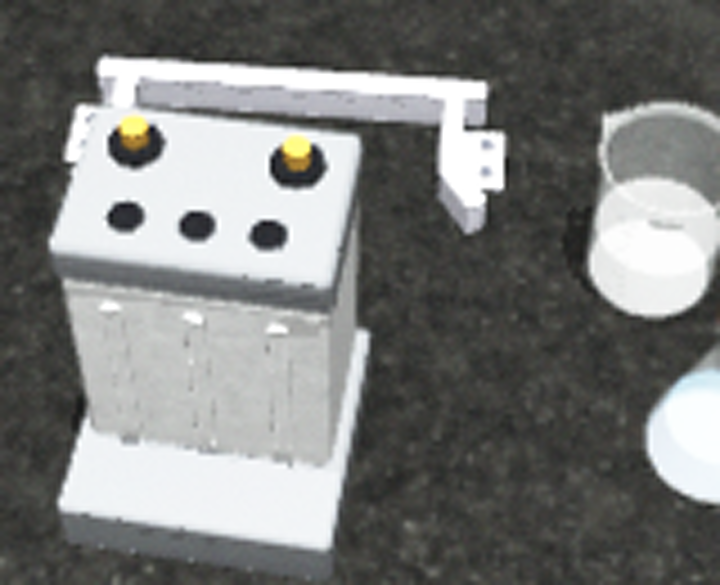

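View pics/c2.png

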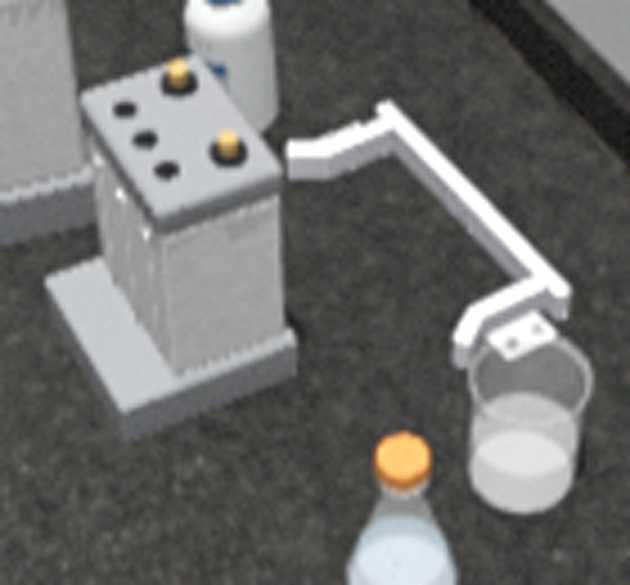

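The top crop shows the small box with its base top front corners at crop (62,508) and (333,545) and back right corner at (368,333). The bay stop's top front edge runs (140,80)–(440,97). The scene crop shows the same things, with the base front edge (47,282)–(125,412) and the cheek ends at (288,145) and (458,345). Next I'll fit the poses.

```bash
cat > h.py <<'E'
import numpy as np, cv2
from scipy.optimize import least_squares
from workcell import *
def ray(c,px,z):
    d=c['R'].T@np.linalg.solve(c['intrinsics'],[px[0],px[1],1]); o=-c['R'].T@c['t']
    return o+d*(z-o[2])/d[2]
def crop(u,o,f): return (np.array(u,float)+.5)/f-.5+np.array(o)
def fit(obs,x0):
    # obs: (worldxyz, model xy)
    W=np.array([o[0][:2] for o in obs]);M=np.array([o[1] for o in obs])
    def T(p):
        c,s=np.cos(p[2]),np.sin(p[2]); return M@np.array([[c,s],[-s,c]])+p[:2]
    r=least_squares(lambda p:(T(p)-W).ravel(),x0); return r.x,(W-T(r.x))*1000
E
python3 - <<'E'
from h import *
t=calibration("top");s=calibration("scene")
P=lambda u,z:ray(t,crop(u,(180,145),4.5),z)
Q=lambda u,z:ray(s,crop(u,(180,120),4.5),z)
b=[(P((62,508),.036),(-.0625,.065)),(P((333,545),.036),(-.0625,-.065)),(P((368,333),.036),(.0625,-.065)),
(P((65,543),0),(-.0625,.065)),(P((331,578),0),(-.0625,-.065)),
(Q((47,282),.036),(-.0625,.065)),(Q((125,412),.036),(-.0625,-.065)),(Q((297,342),.036),(.0625,-.065)),(Q((127,437),0),(-.0625,-.065))]
p,r=fit(b,[.6,0,0]);print(p[:2],np.degrees(p[2]));print(r.round(1))
for n,u,z in(("sL",(140,80),.026),("sR",(440,97),.026),("sL0",(140,103),0),("sR0",(440,122),0),("ckR",(470,205),.026),("endR",(487,96),.026),("endL",(98,76),.026)): print(n,P(u,z))
for n,u,z in(("sL",(395,150),.026),("sR",(525,280),.026),("ckL",(288,145),.026),("ckR",(458,345),.026),("backL",(385,100),.026),("backR",(570,290),.026)): print(n,Q(u,z))
for n,u in(("beaker",(325,208)),("flask",(338,245)),("wash",(168,188)),("bigR",(172,237))):print(n,ray(t,u,0.01))
for n in (0,): 
  st=read_state(); print(st['eef_pos'],st['clock'])
E
```

```text
[0.5020252  0.03902731] -0.9798556931284685
[[-0.  -4.6]
 [ 1.1 -1.3]
 [-5.5  0.5]
 [ 0.6 -1.2]
 [ 2.7  0. ]
 [ 0.6 -3.6]
 [ 0.8  0.1]
 [-3.2  1. ]
 [ 3.   9.1]]
sL [0.71911897 0.12512841 0.026     ]
sR [ 0.73007261 -0.0445446   0.026     ]
sL0 [0.72473304 0.12875378 0.        ]
sR0 [ 0.7345802 -0.0452111  0.       ]
ckR [ 0.65472623 -0.06868266  0.026     ]
endR [ 0.73454547 -0.07060659  0.026     ]
endL [0.7187984  0.14941005 0.026     ]
sL [0.71123757 0.10802997 0.026     ]
sR [ 0.72311735 -0.04417005  0.026     ]
ckL [0.64737278 0.14993237 0.026     ]
ckR [ 0.65395263 -0.07162209  0.026     ]
backL [0.73166833 0.15763899 0.026     ]
backR [ 0.74424814 -0.0665153   0.026     ]
beaker [ 0.62732946 -0.16945228  0.01      ]
flask [ 0.52970514 -0.20085638  0.01      ]
wash [0.63420836 0.21583887 0.01      ]
bigR [0.49799019 0.16712986 0.01      ]
[0.19580033 0.59332541 0.24179687] 0.1
```

```bash
python3 -m jog '[[[1,0,0,-0.022,-5.8],[1,0,0,-0.022,-5.8],[1,0,0,-0.022,-5.7],[1,0,0,-0.022,0],[1,0,0,-0.022,0],[1,0,0,-0.022,0],[1,0,0,-0.022,0],[1,0,0,-0.022,0]]]'
```

```text
clock: 0.77
eef_pos: [0.1958, 0.5933, 0.4191]
orientation: [0.008, 1.0, -0.0, -0.0]
force: [0.1, 0.3, -0.6]
grip_width: 1.004
gripper_force: 0.0
```

```bash
python3 -m jog '[[[1,-0.0143,-0.0345,0,0],[1,-0.0143,-0.0345,0,0],[1,-0.0143,-0.0345,0,0],[1,-0.0143,-0.0345,0,0],[1,-0.0143,-0.0345,0,0],[1,-0.0143,-0.0345,0,0],[1,-0.0143,-0.0345,0,0],[1,-0.0143,-0.0345,0,0]]]'
```

```text
clock: 1.43
eef_pos: [0.3056, 0.3139, 0.4181]
orientation: [0.008, 1.0, -0.0, -0.0]
force: [0.8, -0.2, 0.6]
grip_width: 1.002
gripper_force: 0.0
```

```bash
python3 -m jog '[[[1,-0.0135,-0.034,0,0],[1,-0.0135,-0.034,0,0],[1,-0.0135,-0.034,0,0],[1,-0.0135,-0.034,0,0],[1,-0.0135,-0.034,0,0],[1,-0.0135,-0.034,0,0],[1,-0.0135,-0.034,0,0],[1,-0.0135,-0.034,0,0]]]'
```

```text
clock: 2.1
eef_pos: [0.409, 0.04, 0.4183]
orientation: [0.008, 1.0, 0.0, 0.0]
force: [1.3, 1.7, 0.1]
grip_width: 0.999
gripper_force: 0.0
```

```bash
python3 -m jog '[[[1,0,0,0.03,0],[1,0,0,0.03,0],[1,0,0,0.03,0],[1,0,0,0.03,0],[1,0,0,0.03,0],[1,0,0,0.03,0],[1,0,0,0.03,0],[1,0,0,0,0]]]'; python3 - <<'E'
from h import *
print(read_state()['qpos'],read_state()['eef_pos'])
cv2.imwrite("pics/w1.png",snapshot("wrist"));c=calibration("wrist");print(c)
a=snapshot("top");cv2.imwrite("pics/t1.png",a)
E
```

```text
clock: 2.77
eef_pos: [0.4069, 0.0419, 0.2044]
orientation: [0.009, 1.0, 0.0, -0.004]
force: [-0.1, 0.2, -0.3]
grip_width: 1.002
gripper_force: 0.0
[-5.92393094e-02  2.43101809e-01  2.09993907e+00  1.04000127e-04
  8.06174828e-01 -1.61305418e+00] [0.40692968 0.04189969 0.20440515]
{'intrinsics': array([[288.80742514,   0.        , 255.75750381],
       [  0.        , 288.80742514, 185.4141423 ],
       [  0.        ,   0.        ,   1.        ]]), 'R': array([[ 1.66480424e-02,  9.99861409e-01, -7.32985881e-05],
       [ 9.59321745e-01, -1.59523797e-02,  2.81863993e-01],
       [ 2.81823760e-01, -4.76280064e-03, -9.59454368e-01]]), 't': array([-0.04882089, -0.41706332,  0.23034186])}
```

View pics/w1.png

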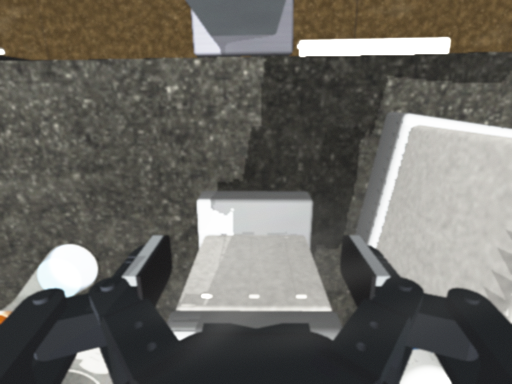

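The wrist view confirms the base front: its top edge is at about row 199, columns 198–311, and its bottom edge is at about row 192. The big box's base is to the right, clear beyond column 365. The fingers straddle the base's width.

```bash
python3 - <<'E'
from h import *
c=calibration("wrist")
for u,z in(((198,199),.036),((311,199),.036),((203,192),0),((309,192),0),((360,236),.036)):print(ray(c,u,z))
E
```

```text
[ 0.44160539 -0.02287683  0.036     ]
[0.44368228 0.10292204 0.036     ]
[ 4.45006856e-01 -2.38550547e-02  5.55111512e-17]
[0.44717079 0.10717132 0.        ]
[0.48999011 0.16137641 0.036     ]
```

```bash
python3 -m jog '[[[1,0,0,0.02,0],[1,0,0,0.02,0],[1,0,0,0.02,0],[1,0,0,0.02,0],[1,0,0,0.02,0],[1,0,0,0.02,0],[1,0,0,0,0],[1,0,0,0,0]]]'
```

```text
clock: 3.53
eef_pos: [0.4098, 0.0418, 0.0893]
orientation: [0.008, 1.0, 0.0, 0.0]
force: [-0.1, -0.7, 0.9]
grip_width: 0.999
gripper_force: 0.0
```

```bash
python3 -m jog '[[[1,0,0,0.016,0],[1,0,0,0.016,0],[1,0,0,0.014,0],[1,0,0,0.012,0],[1,0,0,0.009,0],[1,0,0,0.006,0],[1,0,0,0,0],[1,0,0,0,0]]]'
```

```text
clock: 4.2
eef_pos: [0.4097, 0.0419, 0.0162]
orientation: [0.008, 1.0, 0.0, 0.001]
force: [0.8, -0.6, -0.2]
grip_width: 0.999
gripper_force: 0.0
```

```bash
python3 -m jog '[[[1,-0.003,0,0,0],[1,-0.003,0,0,0],[1,-0.003,0,0,0],[1,-0.003,0,0,0],[1,-0.003,0,0,0],[1,-0.002,0,0,0],[1,-0.002,0,0,0],[1,-0.001,0,0,0]]]'; python3 -m jog '[[[1,-0.001,0,0,0],[1,-0.002,0,0,0],[1,-0.002,0,0,0],[1,-0.002,0,0,0],[1,-0.002,0,0,0],[1,-0.002,0,0,0],[1,-0.002,0,0,0],[1,-0.002,0,0,0]]]'
```

```text
clock: 4.87
eef_pos: [0.4276, 0.0416, 0.0152]
orientation: [0.009, 1.0, 0.0, -0.002]
force: [-8.6, -1.6, 7.4]
grip_width: 1.001
gripper_force: 4.7
clock: 5.53
eef_pos: [0.4414, 0.0415, 0.0152]
orientation: [0.008, 1.0, 0.0, -0.003]
force: [-10.7, 0.6, 8.6]
grip_width: 0.999
gripper_force: 5.4
```

```bash
python3 -m jog '[[[1,0.003,0,0,0],[1,0.003,0,0,0],[1,0,0,-0.003,0],[1,0,0,-0.003,0],[1,0,0,0,0],[1,0,0,0,0],[1,0,0,0,0],[1,0,0,0,0]]]'; python3 -m jog '[[[1,-0.002,0,0,0],[1,-0.002,0,0,0],[1,-0.002,0,0,0],[1,-0.002,0,0,0],[1,-0.002,0,0,0],[1,-0.002,0,0,0],[1,-0.002,0,0,0],[1,-0.002,0,0,0]]]'; python3 - <<'E'
from h import *
a=snapshot("scene")[90:250,120:320];b=snapshot("top")[130:290,150:350]
cv2.imwrite("pics/m1.png",cv2.resize(np.hstack([a,b]),None,fx=2,fy=2,interpolation=cv2.INTER_CUBIC))
E
```

```text
clock: 6.2
eef_pos: [0.4381, 0.0414, 0.0213]
orientation: [0.008, 1.0, 0.0, 0.0]
force: [-0.8, -0.4, -0.7]
grip_width: 0.997
gripper_force: 0.0
clock: 6.87
eef_pos: [0.4516, 0.0413, 0.0212]
orientation: [0.008, 1.0, 0.0, -0.003]
force: [-10.8, -0.1, 7.9]
grip_width: 1.001
gripper_force: 5.5
```

View pics/m1.png

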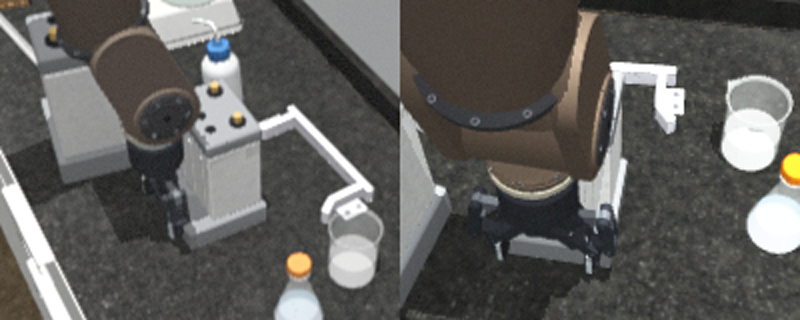

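The box stands upright, the fingers bear on the front of the base, and the bystanders are clear. I'll continue the push, steering about 3.4° to the right.

```bash
python3 -m jog '[[[1,-0.003,-0.0004,0,0],[1,-0.004,-0.0004,0,0],[1,-0.004,-0.0004,0,0],[1,-0.004,-0.0004,0,0],[1,-0.004,-0.0004,0,0],[1,-0.004,-0.0004,0,0],[1,-0.004,-0.0004,0,0],[1,-0.004,-0.0004,0,0]]]'; python3 -m jog '[[[1,-0.004,-0.0004,0,0],[1,-0.004,-0.0004,0,0],[1,-0.004,-0.0004,0,0],[1,-0.004,-0.0004,0,0],[1,-0.003,-0.0004,0,-0.4],[1,-0.003,-0.0004,0,-0.4],[1,-0.003,-0.0004,0,-0.4],[1,-0.003,-0.0004,0,-0.4]]]'; python3 - <<'E'
from h import *
a=snapshot("scene")[90:250,120:320];b=snapshot("top")[130:290,150:350]
cv2.imwrite("pics/m2.png",cv2.resize(np.hstack([a,b]),None,fx=2,fy=2,interpolation=cv2.INTER_CUBIC))
E
```

```text
clock: 7.63
eef_pos: [0.4828, 0.0376, 0.0211]
orientation: [0.008, 1.0, 0.0, -0.003]
force: [-11.0, 1.5, 7.8]
grip_width: 1.0
gripper_force: 5.3
clock: 8.3
eef_pos: [0.5108, 0.034, 0.0211]
orientation: [-0.006, 1.0, 0.0, -0.003]
force: [-10.9, 0.0, 7.8]
grip_width: 0.999
gripper_force: 5.3
```

View pics/m2.png

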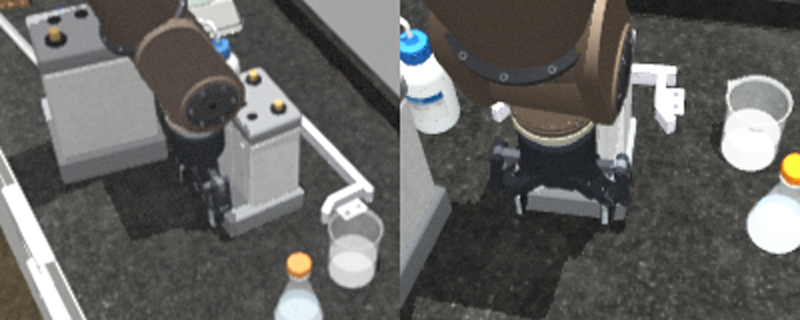

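```bash
python3 -m jog '[[[1,-0.003,-0.0004,0,-0.4],[1,-0.003,-0.0004,0,-0.4],[1,-0.003,-0.0004,0,-0.4],[1,-0.003,-0.0004,0,-0.4],[1,-0.003,-0.0004,0,-0.4],[1,-0.003,-0.0004,0,-0.4],[1,-0.003,-0.0004,0,-0.4],[1,-0.003,-0.0004,0,-0.4]]]'; python3 -m jog '[[[1,-0.003,-0.0003,0,0],[1,-0.003,-0.0003,0,0],[1,-0.003,-0.0003,0,0],[1,-0.003,-0.0003,0,0],[1,-0.003,-0.0003,0,0],[1,-0.003,-0.0003,0,0],[1,-0.003,0,0,0],[1,-0.002,0,0,0]]]'; python3 - <<'E'
from h import *
a=snapshot("scene")[130:240,210:310];cv2.imwrite("pics/s3.png",cv2.resize(a,None,fx=5,fy=5,interpolation=cv2.INTER_CUBIC))
E
```

```text
clock: 9.07
eef_pos: [0.5352, 0.0316, 0.021]
orientation: [-0.034, 0.999, 0.0, -0.002]
force: [-9.8, -0.9, 6.3]
grip_width: 1.0
gripper_force: 4.8
clock: 9.73
eef_pos: [0.5585, 0.0314, 0.021]
orientation: [-0.034, 0.999, 0.0, -0.002]
force: [-10.2, -0.5, 6.1]
grip_width: 1.002
gripper_force: 4.7
```

View pics/s3.png

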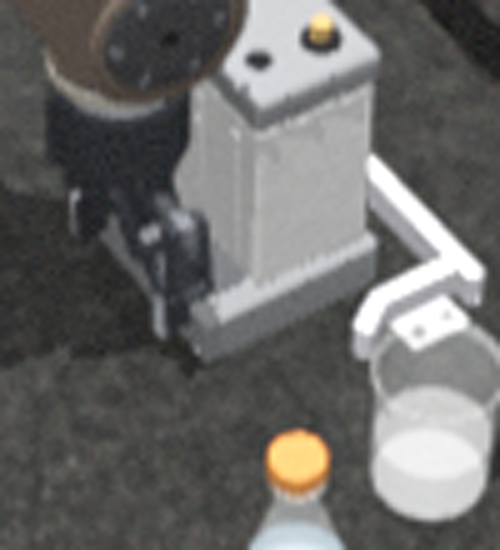

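```bash
python3 - <<'E'
from h import *
s=calibration("scene")
Q=lambda u,z:ray(s,crop(u,(210,130),5),z)
for u,z in(((218,318),.036),((375,240),.036),((203,360),0),((360,335),.026),((440,260),.026)):print(Q(u,z))
E
python3 -m jog '[[[1,-0.0025,0,0,0],[1,-0.0025,0,0,0],[1,-0.0025,0,0,0],[1,-0.0025,0,0,0],[1,-0.002,0,0,0],[1,-0.002,0,0,0],[1,-0.002,0,0,0],[1,-0.001,0,0,0]]]'
```

```text
[ 0.58382991 -0.02863869  0.036     ]
[ 0.69636649 -0.0199081   0.036     ]
[ 5.75247087e-01 -2.52312324e-02  1.11022302e-16]
[ 0.65383645 -0.07299212  0.026     ]
[ 0.72710357 -0.04530673  0.026     ]
clock: 10.45
eef_pos: [0.5754, 0.0325, 0.021]
orientation: [-0.034, 0.999, 0.0, -0.002]
force: [-10.3, -1.2, 4.7]
grip_width: 0.999
gripper_force: 4.8
```

```bash
python3 -m jog '[[[1,-0.001,0,0,0],[1,-0.001,0,0,0],[1,-0.001,0,0,0],[1,-0.001,0,0,0],[1,-0.001,0,0,0],[1,-0.001,0,0,0],[1,-0.001,0,0,0],[1,-0.001,0,0,0]]]';python3 -m jog '[[[1,-0.001,0,0,0],[1,-0.001,0,0,0],[1,-0.001,0,0,0],[1,-0.0005,0,0,0],[1,-0.0005,0,0,0],[1,-0.0005,0,0,0],[1,-0.0005,0,0,0],[1,-0.0005,0,0,0]]]'
```

```text
clock: 11.12
eef_pos: [0.5831, 0.033, 0.021]
orientation: [-0.034, 0.999, 0.0, -0.002]
force: [-9.9, -1.2, 6.8]
grip_width: 1.0
gripper_force: 4.9
clock: 11.78
eef_pos: [0.5886, 0.0334, 0.021]
orientation: [-0.034, 0.999, 0.0, -0.002]
force: [-9.4, -1.2, 5.8]
grip_width: 0.998
gripper_force: 4.9
```

```bash
python3 -m jog '[[[1,-0.0005,0,0,0],[1,-0.0005,0,0,0],[1,-0.0005,0,0,0],[1,-0.0005,0,0,0],[1,-0.0005,0,0,0],[1,-0.0005,0,0,0],[1,-0.0005,0,0,0],[1,-0.0005,0,0,0]]]'; python3 -c "
from workcell import *
print(read_state()['moment'])"
```

```text
clock: 12.45
eef_pos: [0.5908, 0.0336, 0.021]
orientation: [-0.033, 0.999, 0.0, -0.005]
force: [-21.9, -2.5, 13.9]
grip_width: 1.003
gripper_force: 10.6
[-0.49497335  2.99205109 -0.10608105]
```

```bash
python3 -m jog '[[[1,-0.0005,0,0,0],[1,-0.0005,0,0,0],[1,0,0,0,0],[1,0,0,0,0],[1,0,0,0,0],[1,0,0,0,0],[1,0,0,0,0],[1,0,0,0,0]]]'; python3 -c "
from workcell import *
print(read_state()['moment'])"
```

```text
clock: 13.12
eef_pos: [0.5908, 0.0336, 0.021]
orientation: [-0.033, 0.999, 0.0, -0.006]
force: [-24.2, -3.0, 15.2]
grip_width: 1.005
gripper_force: 12.0
[-0.57556362  3.43529894 -0.21934896]
```

```bash
python3 -m jog '[[[1,0.001,0,0,0],[1,0.002,0,0,0],[1,0.003,0,0,0],[1,0.005,0,0,0],[1,0.015,0,0,0],[1,0.02,0,0,0],[1,0.025,0,0,0],[1,0.025,0,0,0]]]'; python3 -m jog '[[[1,0.01,0,-0.03,0],[1,0,0,-0.04,0],[1,0,0,-0.04,0],[1,0,0,-0.04,0],[1,0,0,-0.04,0],[1,0,0,-0.04,0],[1,0,0,-0.04,0],[1,0,0,-0.04,0]]]'; python3 - <<'E'
from h import *
a=snapshot("scene")[110:230,210:330];b=snapshot("top")[130:250,170:290]
cv2.imwrite("pics/f.png",cv2.resize(np.hstack([a,b]),None,fx=3.3,fy=3.3,interpolation=cv2.INTER_CUBIC))
E
```

```text
clock: 13.78
eef_pos: [0.4988, 0.0271, 0.0213]
orientation: [-0.034, 0.999, -0.0, 0.0]
force: [1.0, 0.6, 0.3]
grip_width: 1.0
gripper_force: 0.0
clock: 14.45
eef_pos: [0.4891, 0.0265, 0.3336]
orientation: [-0.033, 0.999, -0.0, 0.001]
force: [0.5, -0.1, 0.6]
grip_width: 1.001
gripper_force: 0.0
```

View pics/f.png

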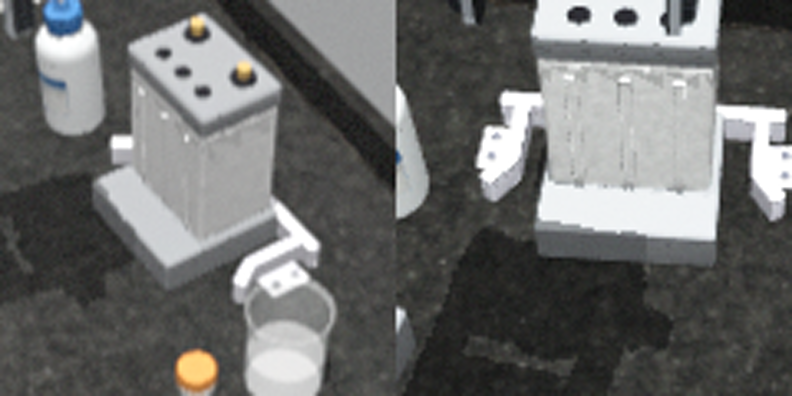

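The box stands upright, centred between the cheeks and against the stop. The base's top front edge in the right half runs (537,232)–(717,237). I'll check its yaw against the bay.

```bash
python3 - <<'E'
from h import *
t=calibration("top");s=calibration("scene")
P=lambda u,z:ray(t,crop((u[0],u[1]),(170-120,130),3.3),z)
Q=lambda u,z:ray(s,crop(u,(210,110),3.3),z)
def rep(n,a,b): d=a-b;print(n,a[:2].round(4),b[:2].round(4),np.degrees(np.arctan2(-d[0],d[1])).round(1))
rep("frontTop",P((537,232),.036),P((717,237),.036));rep("frontBot",P((537,255),0),P((715,262),0))
rep("sceneTop",Q((95,183),.036),Q((167,262),.036))
rep("stopRearEnds",P((503,93),.026),P((785,110),.026))
rep("cheeks",P((492,182),.026),P((770,200),.026))
E
```

```text
frontTop [0.594  0.0931] [ 0.6075 -0.0329] 6.1
frontBot [0.5999 0.0976] [ 0.612  -0.0317] 5.3
sceneTop [0.6004 0.0953] [ 0.6098 -0.0245] 4.5
stopRearEnds [0.7317 0.1506] [ 0.7446 -0.0689] 3.4
cheeks [0.6422 0.1382] [ 0.6541 -0.0662] 3.3
```

The box yaw reads 4.5–6° against about 3.4° for the bay, with roughly ±1° noise. To square it surely, I'll add one gentle central push on the base with the fingers shut, which aligns the box by itself against the stop.

```bash
python3 -m jog '[[[0,0,0,0.04,0],[0,0,0,0.04,0],[0,0,0,0.04,0],[0,0,0,0.04,0],[0,0,0,0.04,0],[0,0,0,0.04,0],[0,0,0,0.035,0],[0,0,0,0.02,0]]]' 40; python3 -m jog '[[[0,0,0,0.01,0],[0,0,0,0.004,0],[0,-0.015,0,0,0],[0,-0.015,0,0,0],[0,-0.015,0,0,0],[0,-0.015,0,0,0],[0,-0.015,0,0,0],[0,-0.01,0,0,0]]]'
```

```text
clock: 15.22
eef_pos: [0.4881, 0.0266, 0.0327]
orientation: [-0.033, 0.999, 0.0, -0.002]
force: [1.0, -0.0, 0.6]
grip_width: -0.004
gripper_force: 0.0
clock: 15.88
eef_pos: [0.5765, 0.0323, 0.024]
orientation: [-0.033, 0.999, -0.0, 0.002]
force: [-0.6, -0.3, 0.3]
grip_width: 0.004
gripper_force: 0.0
```

```bash
python3 -m jog '[[[0,-0.002,0,0,0],[0,-0.002,0,0,0],[0,-0.002,0,0,0],[0,-0.002,0,0,0],[0,-0.002,0,0,0],[0,-0.001,0,0,0],[0,-0.001,0,0,0],[0,-0.001,0,0,0]]]'; python3 -m jog '[[[0,-0.0005,0,0,0],[0,-0.0005,0,0,0],[0,-0.0005,0,0,0],[0,-0.0005,0,0,0],[0,0,0,0,0],[0,0,0,0,0],[0,0,0,0,0],[0,0,0,0,0]]]';  python3 -c "
from workcell import *
print(read_state()['moment'])"
```

```text
clock: 16.55
eef_pos: [0.5875, 0.0331, 0.0223]
orientation: [-0.033, 0.999, 0.0, -0.0]
force: [-0.0, 0.7, 0.1]
grip_width: -0.004
gripper_force: 0.0
clock: 17.22
eef_pos: [0.5895, 0.0332, 0.0223]
orientation: [-0.033, 0.999, 0.0, 0.0]
force: [0.1, -0.6, -0.3]
grip_width: 0.001
gripper_force: 0.0
[ 0.03602271 -0.03987731 -0.02144369]
```

```bash
python3 -m jog '[[[0,-0.0005,0,0,0],[0,-0.0005,0,0,0],[0,-0.0005,0,0,0],[0,-0.0005,0,0,0],[0,-0.0005,0,0,0],[0,-0.0005,0,0,0],[0,0,0,0,0],[0,0,0,0,0]]]';  python3 -c "
from workcell import *
print(read_state()['moment'])"
```

```text
clock: 17.88
eef_pos: [0.5907, 0.0333, 0.0222]
orientation: [-0.034, 0.999, 0.0, -0.002]
force: [-9.8, -1.7, 7.8]
grip_width: -0.001
gripper_force: 5.0
[-0.29785163  1.43401911 -0.00321664]
```

```bash
python3 -m jog '[[[0,-0.0005,0,0,0],[0,-0.0005,0,0,0],[0,-0.0005,0,0,0],[0,-0.0005,0,0,0],[0,-0.0005,0,0,0],[0,0,0,0,0],[0,0,0,0,0],[0,0,0,0,0]]]';  python3 -c "
from workcell import *
print(read_state()['moment'])"
```

```text
clock: 18.55
eef_pos: [0.5909, 0.0334, 0.0223]
orientation: [-0.034, 0.999, 0.0, -0.005]
force: [-22.3, -5.0, 16.2]
grip_width: -0.004
gripper_force: 11.1
[-0.63837181  3.19142825  0.03007321]
```

```bash
python3 -m jog '[[[0,0.001,0,0,0],[0,0.002,0,0,0],[0,0.003,0,0,0],[0,0.005,0,0,0],[0,0.015,0,0,0],[0,0.02,0,0,0],[0,0.025,0,0,0],[0,0.025,0,0,0]]]'; python3 -m jog '[[[0,0.01,0,-0.03,0],[0,0,0,-0.04,0],[0,0,0,-0.04,0],[0,0,0,-0.04,0],[0,0,0,-0.04,0],[0,0,0,-0.03,0],[0,0,0,0,0],[0,0,0,0,0]]]'; python3 - <<'E'
from h import *
a=snapshot("scene")[110:230,210:330];b=snapshot("top")[130:250,170:290]
cv2.imwrite("pics/g.png",cv2.resize(np.hstack([a,b]),None,fx=3.3,fy=3.3,interpolation=cv2.INTER_CUBIC))
E
```

```text
clock: 19.22
eef_pos: [0.4983, 0.0272, 0.0223]
orientation: [-0.034, 0.999, -0.0, 0.0]
force: [1.0, 0.8, -0.9]
grip_width: 0.005
gripper_force: 0.0
clock: 19.88
eef_pos: [0.4895, 0.0265, 0.2437]
orientation: [-0.033, 0.999, -0.0, 0.002]
force: [0.2, 0.3, -0.2]
grip_width: 0.002
gripper_force: 0.0
```

View pics/g.png

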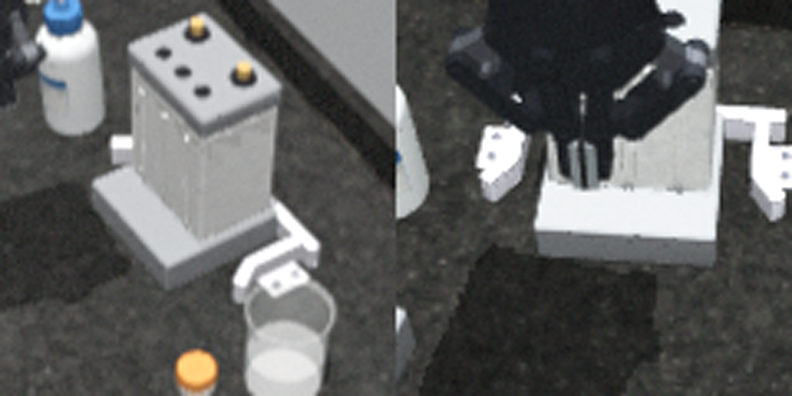

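The box hasn't moved from its place: upright, centred in the bay and against the stop. The bystanders are where they were and the gripper is clear above and in front.

```bash
python3 -c "
from workcell import *
print(hand_in())"
```

```text
the job is handed in; nothing more can be done
None
```

I pushed the smaller battery box by its base into the parking bay until it stopped firmly against the back stop, left it upright with the bystanders untouched and the robot clear, and handed the job in at about 20 s; squareness rests on two firm pushes with little turning moment, as the pictures resolve the box's angle only to about 1°.

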